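# Square up and finish a crosswise drying tower of slats

### The arm

A 6-joint arm with a two-finger parallel gripper is mounted at the origin on the work surface. World frame = base frame: x ahead of the robot, y to its left, z up, the work surface at z = 0. Lengths are in mm, angles in rad, forces in N, time in s.
With the tool pointing down it reaches from about 325 to 750 mm from the base axis. Payload 7.6 kg.
Tool frame: the origin (TCP) lies midway between the tips of the shut fingers; the grasp point (between the pads) lies 19 mm behind it; z points along the fingers, y is the line along which they close (so a half turn about z gives the same grasp; the last joint's range is limited). The gripper opens to 85 mm and grips with 20 to 120 N. Pads are 22 mm wide; open, the fingers measure 114 mm over their backs; the gripper's body (76 mm by 85 mm) begins 54 mm behind the grasp point. The pads swing forward as they close: fully open they stand 13 mm farther back than shut.
Start: joints at [-1.286, 0.052, 1.401, -0, 1.689, -0.07], TCP at [182.412, -492.313, 231.323] pointing down, gripper open.
Joint ranges: [-2.9, 2.9], [-0.91, 2.17], [0.12, 2.37], [-1.06, 4.2], [0.26, 2.73], [-2.93, 2.93]. Speed limits (rad/s): [2.57, 2.57, 3.01, 3.14, 3.14, 3.14].

### API

Orientations are given as [roll, pitch, yaw] about the fixed x, y, z axes, in that order (R = Rz(yaw) Ry(pitch) Rx(roll)).
In Python, from workcell import robot, eyes gives the robot as it stands.
- The arm moves only by the tool arm_command, never from a script. Its argument "plan" is one flat list of numbers, 7 for each row, row after row: the shift along the tool's x, y, z in cm, then the turn, a rotation vector about the tool's x, y, z in degrees, then the closure, from 0 (fully open) to 1 (shut). In form: [x, y, z, ax, ay, az, gripper, x, y, z, ax, ay, az, gripper, ...]. A call has 1 to 8 rows; each row shifts and turns the commanded pose from where the row before left it, along the tool's axes as they then stand; what a row does not reach is not made up. A row lasts 1/10 s, in which the tool goes at most 50 mm and 8.59 degrees, less where a joint would pass 70% of its speed; a pose out of reach is approached as far as the arm can. A call is refused whole if a number of a shift passes 5 or a number of a turn 8.59, either way. A call with a gripper value outside its range is refused whole. The fingers move at their own pace and stop on an object; "squeeze" is the grip in N (left out, the last holds). Time passes only in rows, so rows that do not move let the fingers close. It gives the time, the measured TCP pose, the force, the opening and the grip force at its end, in the units of the state.
- robot.read_state(): the state, without advancing time (a new reading comes with each control period).
- eyes.grab_frame(name): name is "side" or "top"; returns the picture (384x512x3 uint8, red, green, blue); there is no depth.
- eyes.camera_info(name): a dict with "camera_matrix" (3x3 intrinsics, pixels), "extrinsics" (4x4, takes a point from world to camera coordinates). Camera axes: x right, y up, looking along -z (the intrinsics and any distortion apply to the point x, -y, -z); pixel columns grow to the right and rows downward; lengths in mm; the calibration is good to about 2 mm. A picture is of the moment at which its call begins. camera_info takes no time and is no camera call.
- robot.close_job(): hands the job in; it is judged then, once.
Trained networks look in the newest picture that a camera, given by its name, has taken for a name from the list of things; names that differ only in an ending like _2 or _b are one class to them, and where a whole thing is asked for, a point or a joint stands for the part that bears it (a point fixed in the world has none). Each returns a list of dicts, best first, with "confidence" (0 to 1); they miss things now and then, are a little off and sometimes report something else, mostly with a low value. They report only what shows in the picture. A call takes as long as a camera call. They do not tell look-alikes from the thing itself.
- eyes.regions_of(camera, name): "pixels" (384x512 bool, what is visible of it) and "box" ([left, top, width, height] in pixels, round what is visible of it).
The state is a dict: "time": time; "joints": joint angles; "qd": joint speeds; "joint_torque": joint torques, N m; "ee_pos": TCP position; "tcp_rot": TCP orientation; "wrist_force": force on the tool from outside, world axes, zero at the start; "torque": the same for the moment, N m; "opening": finger opening in mm; "gripper_force": force on a finger pad.
Only numpy, scipy, OpenCV 4.12 (cv2) and the standard library are available. Lean on these libraries where they do the work, as an engineer would, in place of code of your own. Each camera call takes 0.05 s, during which the arm holds its last target. There are 200 camera calls.

### The job

The drying tower on the stacking board has been knocked: slide the loose dark slat back, without lifting it, until it lies square against both red stops. Then lay the other dark slat parallel to it on the opposite ends of the two bottom slats, flush with those ends, and lay the two pale slats from the cork mat crosswise on top, one directly above each bottom slat, so that the tower is square and every layer lies flat. Set the slats down rather than dropping them, keep the bottom slats in their pockets, and leave the glue bottle, the tin and the gouge alone.

Things in the scene. Friction and masses are not known exactly. Their poses are not given: they have to be found in the camera images.
- jig: Square plywood stacking board, 226 x 226 x 12 mm, fixed on the bench; place and direction vary. Origin: centre of its underside, at bench level; z up, x pointing away from the robot (within 0.3 rad) to the edge with the red stops. Two closed shallow pockets along its x axis, centred at y = +75 and -75 mm, framed by dark ribs 4 mm wide and 6 mm high, hold the two bottom slats
- stops (a point): Point on the jig at x = 90, y = 0 mm, 44 mm above the bench, axes as the jig's: midway between the two fixed red stop blocks, level with their tops and in the plane of their inner faces, which is also the plane of the bottom slats' ends. The blocks are 30 mm wide, 14 mm thick, centred 35 mm to either side (jig y) of this point, and rise 44 mm from the bench
- tower (a point): Point on the jig at x = 0, y = 0, 48 mm above the bench, axes as the jig's: centre of the tower, level with the top of its dark layer. The tower is 180 x 180 mm in plan. From here, dark slats lie along jig y, centred at x = +75 (stops side) and -75 mm, undersides 18 mm below this point; top slats lie along jig x, centred at y = +75 and -75 mm, undersides level with it
- base_left: Pale wooden slat seated in the jig's +y pocket, along jig x, about 2 mm loose all round, underside 12 mm above the bench. 180 x 30 x 18 mm, about 70 g; origin at the centre of its underside, x along its length, y across its 30 mm width, z up when it lies flat. 
- base_right: Pale wooden slat seated in the jig's -y pocket, like base_left. 180 x 30 x 18 mm, about 70 g; origin at the centre of its underside, x along its length, y across its 30 mm width, z up when it lies flat. 
- dark_kicked: Dark brown slat lying loose across the two bottom slats (underside 30 mm above the bench), knocked askew by up to 0.2 rad and 30 to 55 mm short of the red stops; at home its long outer face is against both stops. It slides easily (under 1 N). 180 x 30 x 18 mm, about 70 g; origin at the centre of its underside, x along its length, y across its 30 mm width, z up when it lies flat. 
- dark_spare: The other dark brown slat, lying flat on the cork mat, in any of the three places there. 180 x 30 x 18 mm, about 70 g; origin at the centre of its underside, x along its length, y across its 30 mm width, z up when it lies flat. 
- pale_a: Pale slat lying flat on the cork mat, in any of the three places there; pale_a and pale_b are alike and interchangeable. 180 x 30 x 18 mm, about 70 g; origin at the centre of its underside, x along its length, y across its 30 mm width, z up when it lies flat. 
- pale_b: Pale slat on the cork mat, like pale_a. 180 x 30 x 18 mm, about 70 g; origin at the centre of its underside, x along its length, y across its 30 mm width, z up when it lies flat. 
- mat: Cork mat 260 x 280 x 4 mm fixed on the bench to one side of the jig (either side), origin at the centre of its underside; the three stock slats lie on it side by side, at least 30 mm between them, roughly along its x axis, undersides 4 mm above the bench
- glue: Bystander: white glue bottle with orange cap, 60 mm across, 150 mm tall, standing on the bench beyond the work; origin at the centre of its base
- tin: Bystander: green tin, 80 mm across, 70 mm tall, standing beyond the work; origin at the centre of its base
- gouge: Bystander: carving gouge with a square yellow handle, 240 mm long, 24 mm high, lying beyond the work; origin under the handle 5 mm from its ferrule, x towards the blade
Not all that is in view belongs to the job. What is shaped like the dark_kicked but blue or pink is not meant. Leave any turquoise look-alike of the dark_spare alone.

How it is judged:
By the outcome, as a careful person would: the job done as asked, in the order asked, and still so for the second after the job is handed in, with the robot touching nothing.
It also fails if it takes over 72 s, if anything falls off the work surface, if the arm or the gripper's body presses on something with over 40 N, if the wrist force passes 120 N, or if a joint passes its speed limit or range.

## Working session

There is one attempt and no reset: what is moved stays moved. The work goes in short steps, Python scripts to look and compute and a tool call to move; the robot and the scene stay as the last step left them, time stands still between calls to the robot, and variables do not carry over. Pictures are saved under pics/ and viewed, at most 10 in all, crops included, and the job is handed in when it is done.

Besides the shell and the picture viewer there is one more tool, called after ">>>" as name(argument=value, ...), one argument or row to a line, values as JSON. arm_command: Moves the arm, as the interface text tells. Its arguments: {"type":"object","properties":{"plan":{"type":"array"},"squeeze":{"type":"number"}},"required":["plan"]}

```bash
mkdir -p pics; ls
cat > h.py <<'E'
import numpy as np, cv2
from workcell import robot, eyes
def cam(n):
    i=eyes.camera_info(n); return np.array(i["camera_matrix"]),np.array(i["extrinsics"]),i
def proj(n,P):
    K,E,_=cam(n); P=np.atleast_2d(P); c=P@E[:3,:3].T+E[:3,3]; c=c*[1,-1,-1]; p=c@K.T; return p[:,:2]/p[:,2:]
def back(n,px,z):
    K,E,_=cam(n); px=np.atleast_2d(px).astype(float)
    d=np.c_[px,np.ones(len(px))]@np.linalg.inv(K).T*[1,-1,-1]; R=E[:3,:3]; o=-R.T@E[:3,3]; d=d@R
    return o+d*((z-o[2])/d[:,2])[:,None]
def save(n,f,im=None):
    im=eyes.grab_frame(n) if im is None else im; cv2.imwrite(f,im[:,:,::-1]); return im
E
python3 - <<'E'
from h import *
a=save("top","pics/t0.png"); b=save("side","pics/s0.png")
for n in("top","side"):print(cam(n)[2])
print(robot.read_state())
E
```

```text
pics
{'camera_matrix': array([[352.96233277,   0.        , 261.66240217],
       [  0.        , 352.96233277, 189.88277072],
       [  0.        ,   0.        ,   1.        ]]), 'extrinsics': array([[ 1.36122136e-02, -9.99895088e-01,  4.95180468e-03,
         9.78375728e+01],
       [ 9.80861116e-01,  1.43147430e-02,  1.94181769e-01,
        -5.41855410e+02],
       [-1.94232281e-01,  2.21378895e-03,  9.80953067e-01,
        -9.36338932e+02],
       [ 0.00000000e+00,  0.00000000e+00,  0.00000000e+00,
         1.00000000e+00]])}
{'camera_matrix': array([[375.43625118,   0.        , 257.33423283],
       [  0.        , 375.43625118, 187.68508324],
       [  0.        ,   0.        ,   1.        ]]), 'extrinsics': array([[-8.48310908e-01, -5.29425456e-01, -8.79144196e-03,
         5.19892494e+02],
       [ 3.50012573e-01, -5.73137325e-01,  7.40948585e-01,
        -1.66175324e+02],
       [-3.97315746e-01,  6.25477651e-01,  6.71504211e-01,
        -1.08392793e+03],
       [ 0.00000000e+00,  0.00000000e+00,  0.00000000e+00,
         1.00000000e+00]])}
{'time': 0.1, 'joints': array([-1.28633097e+00,  5.28080128e-02,  1.40161907e+00, -4.90354675e-06,
        1.68858429e+00, -7.02719946e-02]), 'qd': array([ 0.00087296,  0.00024776, -0.0020741 , -0.00125838,  0.00105691,
       -0.00092553]), 'joint_torque': array([ 2.17765350e-04, -3.82581425e+01, -3.60986567e+01, -5.62321270e-05,
        4.73924942e-03, -4.32959055e-06]), 'ee_pos': array([ 182.31595121, -492.04761149,  230.54080338]), 'tcp_rot': array([-3.14017709e+00, -9.47562991e-05,  3.54736708e-01]), 'wrist_force': array([ 0.06219854, -0.11269619, -0.24731377]), 'torque': array([-0.00211447, -0.0102384 ,  0.01651473]), 'gripper_force': 0.0, 'opening': 85.70920759003332}
```

View pics/t0.png

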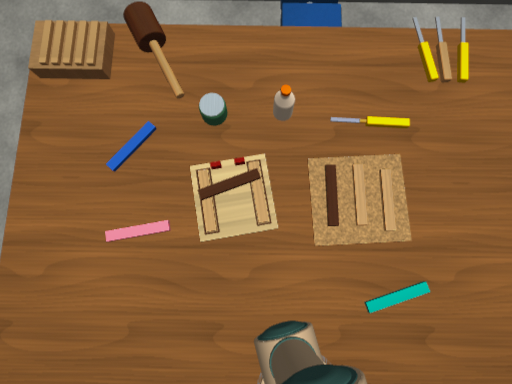

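View pics/s0.png

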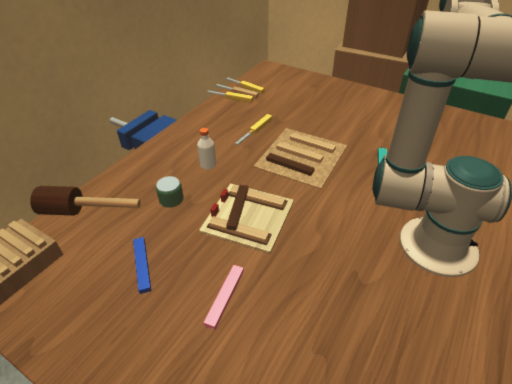

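Top view, candidates: for dark_kicked, the dark slat on the jig (230,184), with look-alikes blue (131,147) and pink (137,231). For dark_spare, the dark slat on the mat (331,195), with the turquoise look-alike at (398,297). The pale stock slats are at (360,194) and (388,200), and the rack slats at (75,45) and the base slats (207,200), (259,193) are not stock. I choose the ones on the jig and mat, and will check them in a crop while measuring.

```bash
cat >> h.py <<'E'
from scipy.optimize import least_squares, minimize
S=4
def box(x,y,th,z,L,W,H):
    c,s=np.cos(th),np.sin(th)
    return np.array([[x+c*a*L/2-s*b*W/2,y+s*a*L/2+c*b*W/2,z+k*H] for a in(-1,1) for b in(-1,1) for k in(0,1)])
def render(n,p,z,dims):
    h=cv2.convexHull(((proj(n,box(*p,z,*dims))+.5)*S*16-8).astype(np.int32))
    m=np.zeros((384*S,512*S),np.uint8); cv2.fillConvexPoly(m,h,255,shift=4)
    return cv2.resize(m,(512,384),interpolation=cv2.INTER_AREA)/255.
def fit(masks,p0,z,dims,scale=(8,8,.08)):
    """masks: {cam: float mask (nan=ignore)}"""
    sc=np.array(scale)
    def f(q):
        e=0
        for n,m in masks.items():
            d=(render(n,q*sc+p0,z,dims)-m)**2; e+=np.nansum(d)
        return e
    p0=np.array(p0,float); best=None
    r=minimize(f,np.zeros(3),method="Nelder-Mead",options=dict(initial_simplex=np.array([[0,0,0],[1,0,0],[0,1,0],[0,0,1]])-.25,xatol=.003,fatol=.01,maxiter=200))
    return r.x*sc+p0,r.fun
def est(mask,n,z):
    ys,xs=np.nonzero(mask); P=back(n,np.c_[xs,ys],z)[:,:2]; c=P.mean(0); u=np.linalg.svd(P-c,full_matrices=False)[2][0]
    return [*c,np.arctan2(u[1],u[0])]
E
python3 - <<'E'
from h import *
out={}
for n in("top","side"):
    out[n]=save(n,f"pics/{n}1.png")
    for o in("jig","dark_kicked","dark_spare","pale_a","base_left","mat"):
        for k,r in enumerate(eyes.regions_of(n,o)):
            m=r["pixels"]; out[f"{n}_{o}_{k}"]=m
            if o in("jig","mat"): z=10
            else: z=40 if o in("dark_kicked",) else 15
            e=est(m,n,z); print(n,o,k,round(r["confidence"],2),r["box"],m.sum(),np.round(e,2), out[n][m].mean(0).round())
np.savez("m.npz",**out)
c=out["top"][145:255,180:425]; c=cv2.resize(c,None,fx=3.2,fy=3.2,interpolation=cv2.INTER_CUBIC); save("","pics/crop.png",c)
E
```

```text
top jig 0 0.61 [190.6, 155.5, 85.4, 82.3] 3751 [518.39 184.29  -3.01] [193. 164. 112.]
top dark_kicked 0 0.89 [106.1, 222.5, 60.8, 16.6] 586 [422.87 453.58   1.76] [234. 138. 160.]
top dark_kicked 1 0.71 [196.6, 171.3, 65.2, 27.3] 700 [560.91 199.56  -1.18] [84. 53. 33.]
top dark_kicked 2 0.56 [108.3, 119.5, 45.3, 50.1] 721 [669.78 486.87   2.45] [ 38.  86. 169.]
top dark_spare 0 0.89 [322.7, 163.9, 17.4, 62.7] 717 [535.82 -96.72  -3.11] [83. 51. 32.]
top dark_spare 1 0.69 [197.7, 89.8, 29.2, 34.7] 745 [799.22 258.07  -2.83] [123. 138. 133.]
top dark_spare 2 0.67 [364.2, 280.5, 65.0, 31.9] 770 [ 254.97 -270.03   -1.23] [  6. 173. 153.]
top dark_spare 3 0.53 [202.6, 169.0, 13.7, 64.1] 525 [506.03 262.08  -2.95] [196. 156. 100.]
top pale_a 0 0.85 [378.1, 171.2, 15.4, 59.9] 697 [ 527.31 -258.1    -3.12] [185. 145.  95.]
top pale_a 1 0.67 [350.9, 161.8, 16.5, 63.7] 679 [ 541.27 -178.3    -3.1 ] [189. 149.  98.]
top base_left 0 0.81 [199.1, 170.6, 14.7, 61.1] 548 [510.56 262.87  -2.95] [194. 154.  99.]
top mat 0 0.77 [310.3, 155.7, 101.9, 92.5] 6197 [ 522.39 -174.      1.89] [175. 136.  84.]
side dark_kicked 0 0.94 [224.7, 185.7, 22.5, 44.5] 500 [557.53 204.65  -1.18] [92. 64. 41.]
side dark_kicked 1 0.9 [132.9, 235.0, 17.8, 55.7] 681 [651.73 515.05   2.45] [ 66.  93. 163.]
side dark_kicked 2 0.6 [204.4, 262.8, 37.1, 63.9] 890 [411.12 477.53   1.76] [220. 160. 162.]
side dark_spare 0 0.69 [265.9, 154.4, 49.1, 20.0] 443 [531.4  -95.86  -3.13] [86. 59. 37.]
side dark_spare 1 0.43 [377.6, 147.7, 10.3, 17.6] 101 [ 275.1  -321.13    1.72] [ 69. 165. 140.]
side pale_a 0 0.95 [289.8, 132.9, 45.5, 21.0] 344 [ 523.52 -255.7    -3.12] [181. 144.  93.]
side pale_a 1 0.83 [278.5, 142.9, 41.6, 19.8] 388 [ 540.53 -175.68   -3.12] [182. 146.  94.]
side base_left 0 0.67 [211.1, 217.6, 56.4, 27.1] 548 [513.76 257.94  -2.95] [188. 153. 101.]
side mat 0 0.69 [256.5, 127.1, 86.6, 63.0] 2153 [ 515.14 -147.55    1.23] [184. 147.  94.]
```

View pics/crop.png

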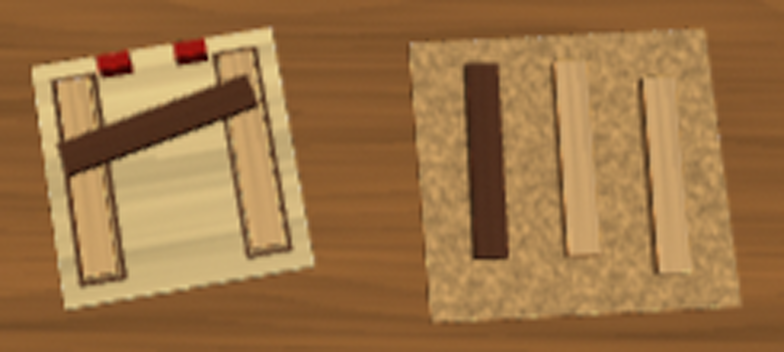

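The crop shows dark_kicked on the jig (around crop 160,125), dark_spare at the left of the mat (487,160), the pale slats at (577,155) and (667,175), and the red stops at (115,62) and (190,50). The choice holds. Next I'll fit precise poses.

```bash
cat >> h.py <<'E'
def up(im): return cv2.resize(im,None,fx=4,fy=4,interpolation=cv2.INTER_CUBIC).astype(float)
def down(m): return cv2.resize(m.astype(np.float32),(512,384),interpolation=cv2.INTER_AREA)
def near(n,p,z,dims,g):
    m=render(n,p,z,(dims[0]+g,dims[1]+g,dims[2]))>0
    return cv2.resize(m.astype(np.uint8),None,fx=4,fy=4,interpolation=cv2.INTER_NEAREST)>0
def biggest(m):
    k,l,st,_=cv2.connectedComponentsWithStats(m.astype(np.uint8)); return l==1+np.argmax(st[1:,4])
def boardmask(im,n,p):
    u=up(im); m=(u[:,:,2]>72)&near(n,p,0,(226,226,12),30); m=biggest(m)
    c,_=cv2.findContours(m.astype(np.uint8),cv2.RETR_EXTERNAL,cv2.CHAIN_APPROX_NONE)
    h=cv2.convexHull(max(c,key=cv2.contourArea)); o=np.zeros(m.shape,np.uint8); cv2.fillConvexPoly(o,h,1); return down(o)
def darkmask(im,n,p,z,thr=(125,90),g=24):
    u=up(im); m=(u[:,:,0]<thr[0])&(u[:,:,1]<thr[1])&near(n,p,z,(180,30,18),g); return down(biggest(m))
SL=(180,30,18)
E
python3 - <<'E'
from h import *
d=np.load("m.npz")
jp=np.array([518.,184,.19])
K={"jig":(jp,0,(226,226,12)),"kicked":([559,201,1.96],30,SL),"spare":([535,-97,.03],4,SL)}
for k,(p,z,dm) in K.items():
    M={n:(boardmask(d[n],n,p) if k=="jig" else darkmask(d[n],n,p,z)) for n in("top","side")}
    for s in(("top",),("side",),("top","side")):
        r,f=fit({n:M[n] for n in s},p,z,dm); print(k,s,r.round(3),round(f,1),round(M[s[0]].sum()))
for k in(0,1):
    for s in(("top",),("side",)):
        r,f=fit({n:d[f"{n}_pale_a_{k}"].astype(float) for n in s},est(d[f"top_pale_a_{k}"],"top",14),4,SL); print("pale",k,s,r.round(3),round(f,1))
E
```

```text
jig ('top',) [5.29101e+02 1.88944e+02 1.84000e-01] 37.7 6123
jig ('side',) [5.30467e+02 1.88330e+02 1.87000e-01] 182.6 3946
jig ('top', 'side') [5.29624e+02 1.88615e+02 1.87000e-01] 227.2 6123
kicked ('top',) [559.275 198.785   1.942] 56.3 711
kicked ('side',) [558.054 202.358   1.95 ] 98.9 540
kicked ('top', 'side') [558.972 199.951   1.952] 161.4 711
spare ('top',) [ 5.36806e+02 -9.72940e+01  2.60000e-02] 11.9 691
spare ('side',) [ 5.37784e+02 -9.59800e+01  2.00000e-02] 25.5 409
spare ('top', 'side') [ 5.37655e+02 -9.70870e+01  2.80000e-02] 43.5 691
pale 0 ('top',) [ 527.801 -258.944   -3.113] 73.3
pale 0 ('side',) [ 525.845 -258.402   -3.121] 43.3
pale 1 ('top',) [ 541.246 -178.829   -3.107] 60.3
pale 1 ('side',) [ 542.236 -177.356   -3.113] 35.7
```

```bash
cat > pl.py <<'E'
import sys
from h import *
J=np.array([529.5,188.7,.185])
def jw(x,y,a=0):
    c,s=np.cos(J[2]),np.sin(J[2]); return [J[0]+c*x-s*y,J[1]+s*x+c*y,J[2]+a]
def plan(wps,grip,v=45,quiet=False):
    """wps: (x,y,z,psi). Prints 7-number rows in calls of 8."""
    s=robot.read_state(); p=np.array(s["ee_pos"]); psi=s["tcp_rot"][2]; rows=[]
    for w in wps:
        t=np.array(w[:3],float); dpsi=w[3]-psi; d=t-p
        vv=w[4] if len(w)>4 else v
        n=int(np.ceil(max(np.abs(d).max()/vv,np.linalg.norm(d)/47,abs(np.degrees(dpsi))/8,1)))
        for k in range(n):
            c,sn=np.cos(psi),np.sin(psi); e=(t-p)/(n-k); a=(w[3]-psi)/(n-k)
            r=np.round([(c*e[0]+sn*e[1])/10,(sn*e[0]-c*e[1])/10,-e[2]/10,0,0,-np.degrees(a),grip],2)
            rows.append(r); ex=np.array([c*r[0]+sn*r[1],sn*r[0]-c*r[1],-r[2]])*10
            p=p+ex; psi-=np.radians(r[5])
    for i in range(0,len(rows),8): print([float(x)+0. for r in rows[i:i+8] for x in r])
E
python3 - <<'E'
from pl import *
plan([(559,199.8,150,1.945)],0.2)
E
```

```text
[3.49, -3.05, 0.48, 0.0, 0.0, -5.36, 0.2, 3.76, -2.71, 0.48, 0.0, 0.0, -5.36, 0.2, 4.0, -2.35, 0.48, 0.0, 0.0, -5.36, 0.2, 4.2, -1.96, 0.48, 0.0, 0.0, -5.36, 0.2, 4.36, -1.56, 0.48, 0.0, 0.0, -5.36, 0.2, 4.49, -1.15, 0.48, 0.0, 0.0, -5.36, 0.2, 4.58, -0.72, 0.48, 0.0, 0.0, -5.36, 0.2, 4.63, -0.29, 0.48, 0.0, 0.0, -5.36, 0.2]
[4.63, 0.14, 0.48, 0.0, 0.0, -5.36, 0.2, 4.6, 0.57, 0.48, 0.0, 0.0, -5.36, 0.2, 4.52, 1.0, 0.48, 0.0, 0.0, -5.36, 0.2, 4.41, 1.42, 0.48, 0.0, 0.0, -5.36, 0.2, 4.26, 1.83, 0.47, 0.0, 0.0, -5.36, 0.2, 4.07, 2.22, 0.48, 0.0, 0.0, -5.36, 0.2, 3.85, 2.59, 0.47, 0.0, 0.0, -5.36, 0.2, 3.59, 2.93, 0.48, 0.0, 0.0, -5.36, 0.2]
[3.29, 3.26, 0.47, 0.0, 0.0, -5.35, 0.2]
```

>>> arm_command(
  plan=[3.49, -3.05, 0.48, 0, 0, -5.36, 0.2, 3.76, -2.71, 0.48, 0, 0, -5.36, 0.2, 4.0, -2.35, 0.48, 0, 0, -5.36, 0.2, 4.2, -1.96, 0.48, 0, 0, -5.36, 0.2, 4.36, -1.56, 0.48, 0, 0, -5.36, 0.2, 4.49, -1.15, 0.48, 0, 0, -5.36, 0.2, 4.58, -0.72, 0.48, 0, 0, -5.36, 0.2, 4.63, -0.29, 0.48, 0, 0, -5.36, 0.2],
  squeeze=25,
)

```text
time: 1.6
ee_pos: [360.1, -164.8, 193.0]
tcp_rot: [3.14, 0.0, 1.107]
wrist_force: [0.8, -1.0, 1.5]
opening: 68.3
gripper_force: 0.0
```

>>> arm_command(
  plan=[4.63, 0.14, 0.48, 0, 0, -5.36, 0.2, 4.6, 0.57, 0.48, 0, 0, -5.36, 0.2, 4.52, 1.0, 0.48, 0, 0, -5.36, 0.2, 4.41, 1.42, 0.48, 0, 0, -5.36, 0.2, 4.26, 1.83, 0.47, 0, 0, -5.36, 0.2, 4.07, 2.22, 0.48, 0, 0, -5.36, 0.2, 3.85, 2.59, 0.47, 0, 0, -5.36, 0.2, 3.59, 2.93, 0.48, 0, 0, -5.36, 0.2],
)

```text
time: 2.4
ee_pos: [537.5, 161.1, 154.5]
tcp_rot: [3.141, 0.0, 1.856]
wrist_force: [0.2, -1.1, 0.3]
opening: 68.1
gripper_force: 0.0
```

Run:
```python
from pl import *
plan([(559,199.8,150,1.945),(559,199.8,60,1.945,30),(559,199.8,27,1.945,17)],0.2)
```

```text
[3.11, 3.15, 0.45, 0.0, 0.0, -5.12, 0.2, 0.0, 0.0, 2.25, 0.0, 0.0, 0.0, 0.2, 0.0, 0.0, 2.25, 0.0, 0.0, 0.0, 0.2, 0.0, 0.0, 2.25, 0.0, 0.0, 0.0, 0.2, 0.0, 0.0, 2.25, 0.0, 0.0, 0.0, 0.2, 0.0, 0.0, 1.65, 0.0, 0.0, 0.0, 0.2, 0.0, 0.0, 1.65, 0.0, 0.0, 0.0, 0.2]
```

>>> arm_command(
  plan=[3.11, 3.15, 0.45, 0, 0, -5.12, 0.2, 0, 0, 2.25, 0, 0, 0, 0.2, 0, 0, 2.25, 0, 0, 0, 0.2, 0, 0, 2.25, 0, 0, 0, 0.2, 0, 0, 2.25, 0, 0, 0, 0.2, 0, 0, 0, 0, 0, 0, 0.2, 0, 0, 0, 0, 0, 0, 0.2],
)

```text
time: 3.1
ee_pos: [558.5, 197.7, 60.5]
tcp_rot: [-3.141, 0.0, 1.941]
wrist_force: [0.2, 1.0, 0.6]
opening: 68.5
gripper_force: 0.0
```

Run:
```python
from h import *
a=save("top","pics/t2.png"); b=save("side","pics/s2.png")
s=robot.read_state(); print(s["ee_pos"],s["tcp_rot"])
A=cv2.resize(a[140:260,180:300],(400,400),interpolation=cv2.INTER_CUBIC);B=cv2.resize(b[150:270,180:300],(400,400),interpolation=cv2.INTER_CUBIC)
save("","pics/c2.png",np.hstack([A,B]))
```

```text
[559.36841772 197.988535    62.02280321] [3.13884522e+00 3.65181343e-04 1.94089796e+00]
```

View pics/c2.png

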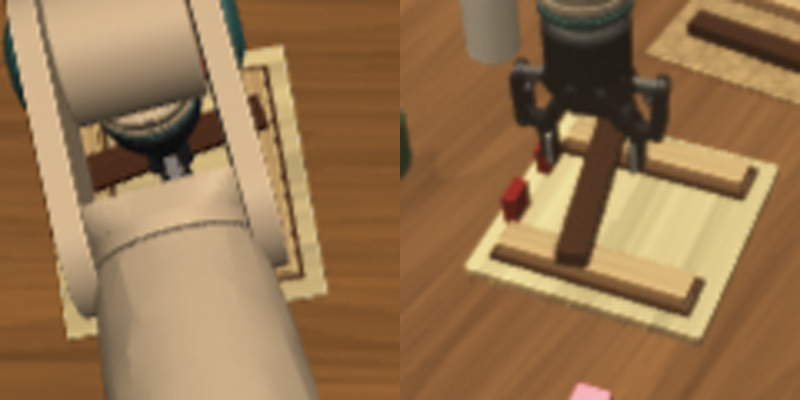

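The side crop shows the fingers (550,150) and (635,155) straddling the dark slat, which lies at (595,190). Next: descend and close gently.

>>> arm_command(
  plan=[0, 0, 1.7, 0, 0, 0, 0.2, 0, 0, 1.7, 0, 0, 0, 0.2, 0, 0, 0, 0, 0, 0, 0.5, 0, 0, 0, 0, 0, 0, 0.7, 0, 0, 0, 0, 0, 0, 0.8, 0, 0, 0, 0, 0, 0, 0.9, 0, 0, 0, 0, 0, 0, 0.9, 0, 0, 0, 0, 0, 0, 0.9],
  squeeze=20,
)

```text
time: 4.0
ee_pos: [559.5, 198.1, 28.1]
tcp_rot: [3.138, 0.0, 1.941]
wrist_force: [-1.4, 0.6, 7.9]
opening: 29.2
gripper_force: 22.4
```

Run:
```python
from pl import *
for i in range(3):
    s=robot.read_state(); print(s["ee_pos"].round(1),s["tcp_rot"].round(3),s["opening"],s["gripper_force"],s["wrist_force"].round(1))
# where the slat lies now, side view + jig refit
for n in("side",):
    b=eyes.grab_frame(n); m=eyes.regions_of(n,"dark_kicked")
    for r in m:print(r["confidence"],r["box"])
x,y,a=jw(70,0,np.pi/2); print(x,y,a); z=s["ee_pos"][2]
plan([(x,y,z,a,8)],0.9)
```

```text
[559.5 198.1  28.1] [3.138 0.    1.941] 29.171027671898543 22.39118456840515 [-1.4  0.6  7.9]
[559.5 198.1  28.1] [3.138 0.    1.941] 29.171027671898543 22.39118456840515 [-1.4  0.6  7.9]
[559.5 198.1  28.1] [3.138 0.    1.941] 29.171027671898543 22.39118456840515 [-1.4  0.6  7.9]
0.86 [203.3, 264.5, 41.8, 61.0]
0.81 [133.6, 234.2, 14.2, 61.8]
0.72 [227.0, 194.6, 16.3, 34.6]
598.3055375441162 201.57625734696288 1.7557963267948966
[-0.21, 0.75, 0.0, 0.0, 0.0, 2.12, 0.9, -0.19, 0.76, 0.0, 0.0, 0.0, 2.12, 0.9, -0.16, 0.76, 0.0, 0.0, 0.0, 2.12, 0.9, -0.13, 0.77, 0.0, 0.0, 0.0, 2.12, 0.9, -0.1, 0.77, 0.0, 0.0, 0.0, 2.13, 0.9]
```

Run:
```python
from pl import *
x,y,a=jw(70,-1.5,np.pi/2); z=robot.read_state()["ee_pos"][2]
plan([(x,y,z,a,8)],0.9)
```

```text
[-0.24, 0.74, 0.0, 0.0, 0.0, 2.12, 0.9, -0.22, 0.75, 0.0, 0.0, 0.0, 2.12, 0.9, -0.19, 0.76, 0.0, 0.0, 0.0, 2.12, 0.9, -0.16, 0.77, 0.0, 0.0, 0.0, 2.12, 0.9, -0.13, 0.77, 0.0, 0.0, 0.0, 2.13, 0.9]
```

>>> arm_command(
  plan=[-0.24, 0.74, 0, 0, 0, 2.12, 0.9, -0.22, 0.75, 0, 0, 0, 2.12, 0.9, -0.19, 0.76, 0, 0, 0, 2.12, 0.9, -0.16, 0.77, 0, 0, 0, 2.12, 0.9, -0.13, 0.77, 0, 0, 0, 2.13, 0.9, 0, 0, 0, 0, 0, 0, 0.9, 0, 0, 0, 0, 0, 0, 0.9],
)

```text
time: 4.8
ee_pos: [598.8, 200.2, 28.1]
tcp_rot: [3.138, -0.0, 1.755]
wrist_force: [0.6, 0.1, 6.0]
opening: 29.6
gripper_force: 22.3
```

>>> arm_command(
  plan=[0, 0.15, 0, 0, 0, 0, 0.9, 0, 0.15, 0, 0, 0, 0, 0.9, 0, 0, 0, 0, 0, 0, 0.9],
)

```text
time: 5.1
ee_pos: [600.8, 200.6, 28.1]
tcp_rot: [3.14, -0.0, 1.756]
wrist_force: [-4.3, -0.8, 7.9]
opening: 29.4
gripper_force: 22.6
```

>>> arm_command(
  plan=[0, 0.1, 0, 0, 0, 0, 0.9, 0, 0, 0, 0, 0, 0, 0.9, 0, 0, 0, 0, 0, 0, 0.9],
)

```text
time: 5.4
ee_pos: [601.7, 200.8, 28.2]
tcp_rot: [3.14, -0.0, 1.756]
wrist_force: [-4.2, -1.2, 8.3]
opening: 29.5
gripper_force: 22.7
```

Run:
```python
from h import *
s=robot.read_state(); print(s["ee_pos"],s["wrist_force"],s["torque"],s["tcp_rot"])
b=save("side","pics/s3.png")
save("","pics/c3.png",cv2.resize(b[160:260,190:310],(720,600),interpolation=cv2.INTER_CUBIC))
```

```text
[601.73492829 200.78295559  28.17504824] [-4.17151101 -1.20330568  8.31075996] [-0.12762509  0.78098864  0.02221987] [ 3.14045602e+00 -1.54523719e-04  1.75587700e+00]
```

View pics/c3.png

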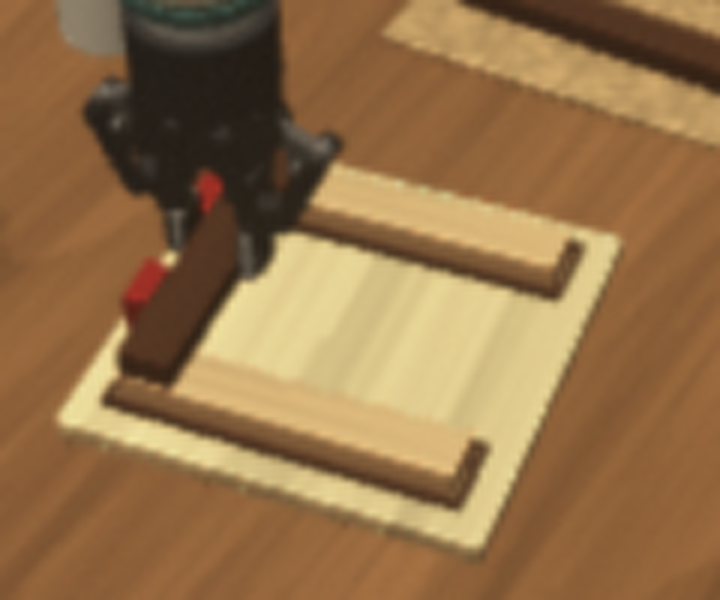

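The side crop shows the slat just short of the stops: its end is at (140,365), and the red stops are at (145,290) and (208,190). I'll creep on until the force rises.

>>> arm_command(
  plan=[0, 0.1, 0, 0, 0, 0, 0.9, 0, 0, 0, 0, 0, 0, 0.9, 0, 0, 0, 0, 0, 0, 0.9],
)

```text
time: 5.75
ee_pos: [602.7, 201.0, 28.1]
tcp_rot: [3.141, -0.0, 1.756]
wrist_force: [-4.8, -1.1, 8.6]
opening: 29.5
gripper_force: 22.7
```

>>> arm_command(
  plan=[0, 0.1, 0, 0, 0, 0, 0.9, 0, 0, 0, 0, 0, 0, 0.9, 0, 0, 0, 0, 0, 0, 0.9],
)

```text
time: 6.05
ee_pos: [603.6, 201.1, 28.1]
tcp_rot: [3.141, -0.0, 1.756]
wrist_force: [-5.7, -1.0, 9.0]
opening: 29.7
gripper_force: 22.7
```

>>> arm_command(
  plan=[0, 0.1, 0, 0, 0, 0, 0.9, 0, 0, 0, 0, 0, 0, 0.9, 0, 0, 0, 0, 0, 0, 0.9],
)

```text
time: 6.35
ee_pos: [603.8, 201.2, 28.1]
tcp_rot: [-3.14, 0.0, 1.756]
wrist_force: [-10.5, -2.7, 11.7]
opening: 29.5
gripper_force: 23.1
```

>>> arm_command(
  plan=[0, 0.1, 0, 0, 0, 0, 0.9, 0, 0, 0, 0, 0, 0, 0.9, 0, 0, 0, 0, 0, 0, 0.9],
)

```text
time: 6.65
ee_pos: [603.7, 201.2, 28.1]
tcp_rot: [-3.137, 0.0, 1.756]
wrist_force: [-16.0, -3.9, 14.9]
opening: 29.4
gripper_force: 23.5
```

>>> arm_command(
  plan=[0, 0, 0, 0, 0, 0, 0.6, 0, 0, 0, 0, 0, 0, 0.5, 0, 0, 0, 0, 0, 0, 0.4, 0, 0, 0, 0, 0, 0, 0.4, 0, 0, -1, 0, 0, 0, 0.4, 0, 0, -3, 0, 0, 0, 0.4, 0, 0, -4, 0, 0, 0, 0.4, 0, 0, -4, 0, 0, 0, 0.3],
)

```text
time: 7.45
ee_pos: [605.1, 201.2, 148.0]
tcp_rot: [-3.141, 0.0, 1.756]
wrist_force: [0.2, 0.9, 0.9]
opening: 59.7
gripper_force: 0.0
```

Run:
```python
from pl import *
plan([(537.3,-97,110,.026)],0.3)
```

```text
[-2.16, -0.93, 0.29, 0.0, 0.0, 7.62, 0.3, -2.26, -0.64, 0.29, 0.0, 0.0, 7.62, 0.3, -2.33, -0.33, 0.29, 0.0, 0.0, 7.62, 0.3, -2.35, -0.02, 0.29, 0.0, 0.0, 7.62, 0.3, -2.34, 0.29, 0.29, 0.0, 0.0, 7.63, 0.3, -2.28, 0.6, 0.29, 0.0, 0.0, 7.62, 0.3, -2.18, 0.89, 0.29, 0.0, 0.0, 7.63, 0.3, -2.04, 1.17, 0.29, 0.0, 0.0, 7.62, 0.3]
[-1.86, 1.43, 0.3, 0.0, 0.0, 7.63, 0.3, -1.66, 1.67, 0.29, 0.0, 0.0, 7.62, 0.3, -1.42, 1.87, 0.3, 0.0, 0.0, 7.63, 0.3, -1.16, 2.05, 0.29, 0.0, 0.0, 7.62, 0.3, -0.88, 2.18, 0.3, 0.0, 0.0, 7.63, 0.3]
```

>>> arm_command(
  plan=[-2.16, -0.93, 0.29, 0, 0, 7.62, 0.3, -2.26, -0.64, 0.29, 0, 0, 7.62, 0.3, -2.33, -0.33, 0.29, 0, 0, 7.62, 0.3, -2.35, -0.02, 0.29, 0, 0, 7.62, 0.3, -2.34, 0.29, 0.29, 0, 0, 7.63, 0.3, -2.28, 0.6, 0.29, 0, 0, 7.62, 0.3, -2.18, 0.89, 0.29, 0, 0, 7.63, 0.3, -2.04, 1.17, 0.29, 0, 0, 7.62, 0.3],
)

```text
time: 8.25
ee_pos: [563.5, 16.8, 123.8]
tcp_rot: [3.141, -0.001, 0.686]
wrist_force: [-0.2, -0.0, -0.2]
opening: 60.0
gripper_force: 0.0
```

>>> arm_command(
  plan=[-1.86, 1.43, 0.3, 0, 0, 7.63, 0.3, -1.66, 1.67, 0.29, 0, 0, 7.62, 0.3, -1.42, 1.87, 0.3, 0, 0, 7.63, 0.3, -1.16, 2.05, 0.29, 0, 0, 7.62, 0.3, -0.88, 2.18, 0.3, 0, 0, 7.63, 0.3],
)

```text
time: 8.75
ee_pos: [537.5, -97.9, 109.0]
tcp_rot: [3.141, -0.001, 0.021]
wrist_force: [-0.6, -0.5, 0.0]
opening: 59.4
gripper_force: 0.0
```

Run:
```python
from pl import *
out={}
a=jw(75,0,np.pi/2)
for n in("top","side"):
    im=save(n,f"pics/{n}4.png")
    jf,_=fit({n:boardmask(im,n,J)},J,0,(226,226,12))
    m=darkmask(im,n,a,30,g=16); r,f=fit({n:m},a,30,SL,(5,5,.05))
    d=r-jf; c,s=np.cos(jf[2]),np.sin(jf[2]); print(n,jf.round(3),r.round(3),round(f,1),m.sum(),"jig rel",round(c*d[0]+s*d[1],1),round(-s*d[0]+c*d[1],1),round(d[2]-np.pi/2,3))
    out[n]=m
A=cv2.imread("pics/top4.png")[140:250,180:290];B=cv2.imread("pics/side4.png")[170:260,195:305]
cv2.imwrite("pics/c4.png",np.hstack([cv2.resize(q,(400,400),interpolation=cv2.INTER_CUBIC) for q in(A,B)]))
s=robot.read_state();print(s["ee_pos"],s["tcp_rot"])
```

```text
top [5.29207e+02 1.88822e+02 1.85000e-01] [602.525 201.504   1.756] 48.8 723.75 jig rel 74.4 -1.0 0.0
side [5.29735e+02 1.88428e+02 1.85000e-01] [603.268 201.33    1.745] 48.8 511.5625 jig rel 74.7 -0.8 -0.011
[537.02389812 -99.13010464 108.57979106] [ 3.14085268e+00 -3.13565339e-05  2.05801815e-02]
```

View pics/c4.png

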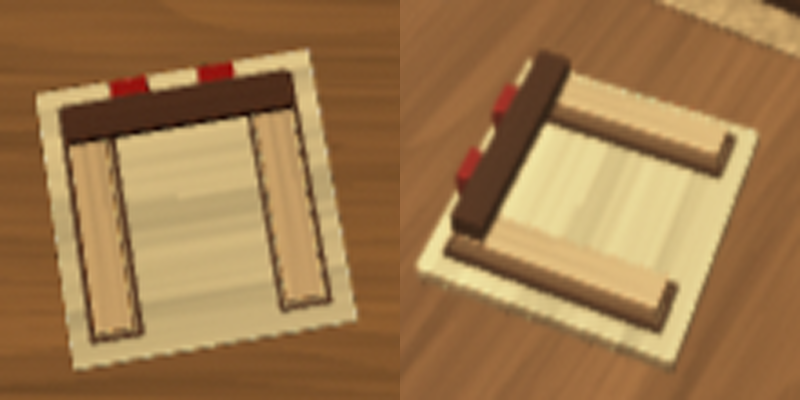

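The crop shows the dark slat flush against both stops (130,87) and (215,72), and square. Next: pick up the spare.

Run:
```python
from pl import *
plan([(537.6,-97,80,.026,30),(537.6,-97,7,.026,25)],0.3)
```

```text
[0.06, -0.21, 2.86, 0.0, 0.0, -0.31, 0.3, 0.0, 0.0, 2.43, 0.0, 0.0, 0.0, 0.3, 0.0, 0.0, 2.43, 0.0, 0.0, 0.0, 0.3, 0.0, 0.0, 2.44, 0.0, 0.0, 0.0, 0.3]
```

>>> arm_command(
  plan=[0.06, -0.21, 2.86, 0, 0, -0.31, 0.3, 0, 0, 2.43, 0, 0, 0, 0.3, 0, 0, 2.43, 0, 0, 0, 0.3, 0, 0, 1.2, 0, 0, 0, 0.3, 0, 0, 0, 0, 0, 0, 0.3, 0, 0, 0, 0, 0, 0, 0.3],
)

```text
time: 9.45
ee_pos: [538.9, -94.6, 20.2]
tcp_rot: [3.141, -0.002, 0.032]
wrist_force: [0.6, -0.5, -0.0]
opening: 59.7
gripper_force: 0.0
```

Run:
```python
from pl import *
s=robot.read_state();print(s["ee_pos"],s["tcp_rot"])
plan([(537.6,-97,7,.026,25)],0.3)
```

```text
[538.86537893 -94.64776371  20.22508186] [ 3.14116678e+00 -1.52206553e-03  3.24450120e-02]
[-0.13, 0.23, 1.32, 0.0, 0.0, 0.37, 0.3]
```

Run:
```python
from pl import *
for i in range(4):
    eyes.grab_frame("side"); s=robot.read_state();print(s["time"],s["ee_pos"],s["tcp_rot"],s["qd"].round(4))
```

```text
9.5 [539.14649459 -94.81057083  20.66064779] [ 3.14087872e+00 -2.48873006e-03  3.21455130e-02] [-0.0025 -0.0072 -0.0034  0.0009 -0.0025  0.0027]
9.55 [539.18322412 -94.87895492  20.73044371] [ 3.14076799e+00 -2.75208421e-03  3.19706115e-02] [-0.0021 -0.001   0.0037 -0.0031 -0.0043  0.0031]
9.6 [539.07149853 -94.92759599  20.61277674] [ 3.14081010e+00 -2.64272107e-03  3.17831999e-02] [-0.0009  0.002   0.0063  0.0011 -0.0029  0.0019]
9.65 [538.91655296 -94.92836508  20.38097377] [ 3.14089656e+00 -2.30674447e-03  3.16731207e-02] [-0.0011  0.0028  0.0085  0.     -0.0033  0.0021]
```

>>> arm_command(
  plan=[-0.13, 0.21, 1.33, 0, 0, 0.35, 0.3, 0, 0, 0, 0, 0, 0, 0.5, 0, 0, 0, 0, 0, 0, 0.8, 0, 0, 0, 0, 0, 0, 0.9, 0, 0, 0, 0, 0, 0, 0.9, 0, 0, 0, 0, 0, 0, 0.9, 0, 0, 0, 0, 0, 0, 0.9],
  squeeze=40,
)

```text
time: 10.35
ee_pos: [536.9, -96.9, 5.7]
tcp_rot: [3.141, -0.0, 0.025]
wrist_force: [0.2, -0.6, -1.0]
opening: 29.1
gripper_force: 41.2
```

>>> arm_command(
  plan=[0, 0, 0, 0, 0, 0, 0.9, 0, 0, 0, 0, 0, 0, 0.9, 0, 0, -0.5, 0, 0, 0, 0.9, 0, 0, -1.5, 0, 0, 0, 0.9, 0, 0, -3, 0, 0, 0, 0.9, 0, 0, -3, 0, 0, 0, 0.9, 0, 0, -1, 0, 0, 0, 0.9],
)

```text
time: 11.05
ee_pos: [538.8, -97.4, 100.6]
tcp_rot: [3.14, -0.007, 0.025]
wrist_force: [0.2, 0.1, 0.3]
opening: 29.0
gripper_force: 41.3
```

Run:
```python
from pl import *
x,y,a=jw(-75,-0.5,np.pi/2)
s=robot.read_state();print(s["ee_pos"],s["tcp_rot"])
plan([(x,y,110,a,40)],0.9)
```

```text
[538.78408208 -97.39815207 100.61906105] [ 3.13955052 -0.00702135  0.02530721]
[-0.58, -2.11, -0.07, 0.0, 0.0, -7.63, 0.9, -0.3, -2.17, -0.07, 0.0, 0.0, -7.63, 0.9, -0.01, -2.19, -0.07, 0.0, 0.0, -7.63, 0.9, 0.28, -2.17, -0.07, 0.0, 0.0, -7.63, 0.9, 0.57, -2.11, -0.07, 0.0, 0.0, -7.63, 0.9, 0.84, -2.02, -0.07, 0.0, 0.0, -7.62, 0.9, 1.1, -1.89, -0.07, 0.0, 0.0, -7.63, 0.9, 1.34, -1.72, -0.07, 0.0, 0.0, -7.62, 0.9]
[1.56, -1.53, -0.08, 0.0, 0.0, -7.63, 0.9, 1.75, -1.31, -0.07, 0.0, 0.0, -7.62, 0.9, 1.9, -1.07, -0.08, 0.0, 0.0, -7.63, 0.9, 2.03, -0.81, -0.07, 0.0, 0.0, -7.62, 0.9, 2.12, -0.53, -0.08, 0.0, 0.0, -7.63, 0.9]
```

>>> arm_command(
  plan=[-0.58, -2.11, -0.07, 0, 0, -7.63, 0.9, -0.3, -2.17, -0.07, 0, 0, -7.63, 0.9, -0.01, -2.19, -0.07, 0, 0, -7.63, 0.9, 0.28, -2.17, -0.07, 0, 0, -7.63, 0.9, 0.57, -2.11, -0.07, 0, 0, -7.63, 0.9, 0.84, -2.02, -0.07, 0, 0, -7.62, 0.9, 1.1, -1.89, -0.07, 0, 0, -7.63, 0.9, 1.34, -1.72, -0.07, 0, 0, -7.62, 0.9],
)

```text
time: 11.85
ee_pos: [485.3, 71.3, 101.2]
tcp_rot: [-3.141, 0.0, 1.096]
wrist_force: [0.2, 0.1, -0.2]
opening: 28.9
gripper_force: 41.3
```

>>> arm_command(
  plan=[1.56, -1.53, -0.08, 0, 0, -7.63, 0.9, 1.75, -1.31, -0.07, 0, 0, -7.62, 0.9, 1.9, -1.07, -0.08, 0, 0, -7.63, 0.9, 2.03, -0.81, -0.07, 0, 0, -7.62, 0.9, 2.12, -0.53, -0.08, 0, 0, -7.63, 0.9, 0, 0, 1.5, 0, 0, 0, 0.9, 0, 0, 1.5, 0, 0, 0, 0.9, 0, 0, 1, 0, 0, 0, 0.9],
)

```text
time: 12.65
ee_pos: [453.3, 174.9, 63.9]
tcp_rot: [-3.14, 0.0, 1.756]
wrist_force: [0.2, -1.1, -1.0]
opening: 29.2
gripper_force: 41.3
```

>>> arm_command(
  plan=[0, 0, 0.5, 0, 0, 0, 0.9, 0, 0, 0, 0, 0, 0, 0.9, 0, 0, 0, 0, 0, 0, 0.9, 0, 0, 0, 0, 0, 0, 0.9],
)

```text
time: 13.05
ee_pos: [454.4, 174.9, 60.8]
tcp_rot: [3.14, -0.0, 1.756]
wrist_force: [-0.2, -0.7, 0.0]
opening: 29.2
gripper_force: 41.3
```

Run:
```python
from pl import *
x,y,a=jw(-75,-0.6,np.pi/2)
im=eyes.grab_frame("top"); im=eyes.grab_frame("side")
s=robot.read_state();print(s["ee_pos"],s["tcp_rot"],x,y,a)
plan([(x,y,40,a,10)],0.9)
```

```text
[454.29401267 174.93737067  60.67029171] [ 3.14044569e+00 -3.17142207e-05  1.75564006e+00] 455.89014912284944 174.31424823501877 1.7557963267948966
[-0.03, 0.05, 0.69, 0.0, 0.0, 0.0, 0.9, -0.03, 0.05, 0.69, 0.0, 0.0, 0.0, 0.9, -0.03, 0.05, 0.69, 0.0, 0.0, -0.01, 0.9]
```

>>> arm_command(
  plan=[-0.05, 0.08, 1, 0, 0, 0, 0.9, -0.04, 0.07, 1, 0, 0, 0, 0.9, 0, 0, 0.5, 0, 0, 0, 0.9, 0, 0, 0.1, 0, 0, 0, 0.9, 0, 0, 0, 0, 0, 0, 0.9, 0, 0, 0, 0, 0, 0, 0.9, 0, 0, 0, 0, 0, 0, 0.9],
)

```text
time: 13.85
ee_pos: [455.8, 174.4, 34.4]
tcp_rot: [3.141, 0.0, 1.756]
wrist_force: [1.4, -0.5, -0.5]
opening: 29.0
gripper_force: 41.3
```

>>> arm_command(
  plan=[0, 0, 0.1, 0, 0, 0, 0.9, 0, 0, 0, 0, 0, 0, 0.9, 0, 0, 0, 0, 0, 0, 0.9],
)

```text
time: 14.15
ee_pos: [455.6, 174.3, 33.1]
tcp_rot: [3.142, 0.0, 1.756]
wrist_force: [0.4, -0.7, -0.6]
opening: 29.3
gripper_force: 41.3
```

>>> arm_command(
  plan=[0, 0, 0.1, 0, 0, 0, 0.9, 0, 0, 0, 0, 0, 0, 0.9, 0, 0, 0, 0, 0, 0, 0.9],
)

```text
time: 14.45
ee_pos: [455.5, 174.3, 32.0]
tcp_rot: [-3.141, 0.0, 1.756]
wrist_force: [-0.2, -0.6, -1.3]
opening: 29.1
gripper_force: 41.3
```

>>> arm_command(
  plan=[0, 0, 0.05, 0, 0, 0, 0.9, 0, 0, 0, 0, 0, 0, 0.9, 0, 0, 0, 0, 0, 0, 0.9],
)

```text
time: 14.75
ee_pos: [455.5, 174.3, 31.6]
tcp_rot: [-3.142, 0.0, 1.756]
wrist_force: [-0.1, -0.4, -0.8]
opening: 28.9
gripper_force: 41.3
```

>>> arm_command(
  plan=[0, 0, 0.05, 0, 0, 0, 0.9, 0, 0, 0, 0, 0, 0, 0.9, 0, 0, 0, 0, 0, 0, 0.9],
)

```text
time: 15.05
ee_pos: [455.6, 174.3, 31.2]
tcp_rot: [3.141, 0.0, 1.756]
wrist_force: [-0.7, 0.7, 1.5]
opening: 29.2
gripper_force: 41.6
```

>>> arm_command(
  plan=[0, 0, 0.05, 0, 0, 0, 0.9, 0, 0, 0, 0, 0, 0, 0.9, 0, 0, 0, 0, 0, 0, 0.9],
)

```text
time: 15.35
ee_pos: [455.6, 174.3, 31.2]
tcp_rot: [3.141, 0.0, 1.756]
wrist_force: [-3.3, -1.0, 5.6]
opening: 29.2
gripper_force: 42.2
```

>>> arm_command(
  plan=[0, 0, 0.05, 0, 0, 0, 0.9, 0, 0, 0, 0, 0, 0, 0.9, 0, 0, 0, 0, 0, 0, 0.9],
)

```text
time: 15.65
ee_pos: [455.6, 174.3, 31.2]
tcp_rot: [3.141, 0.0, 1.756]
wrist_force: [-5.3, -1.2, 9.1]
opening: 29.0
gripper_force: 42.7
```

>>> arm_command(
  plan=[0, 0, 0, 0, 0, 0, 0.6, 0, 0, 0, 0, 0, 0, 0.5, 0, 0, 0, 0, 0, 0, 0.4, 0, 0, 0, 0, 0, 0, 0.3, 0, 0, -1, 0, 0, 0, 0.3, 0, 0, -3, 0, 0, 0, 0.3, 0, 0, -3, 0, 0, 0, 0.3, 0, 0, -1, 0, 0, 0, 0.3],
)

```text
time: 16.45
ee_pos: [457.2, 174.8, 114.1]
tcp_rot: [3.136, -0.001, 1.756]
wrist_force: [1.2, 0.6, 1.4]
opening: 59.8
gripper_force: 0.0
```

Run:
```python
from pl import *
plan([(541.7,-178.3,100,.032)],0.3)
```

```text
[-2.79, 0.14, 0.11, 0.0, 0.0, 7.6, 0.3, -2.75, 0.51, 0.11, 0.0, 0.0, 7.6, 0.3, -2.65, 0.87, 0.11, 0.0, 0.0, 7.6, 0.3, -2.52, 1.21, 0.11, 0.0, 0.0, 7.6, 0.3, -2.34, 1.53, 0.11, 0.0, 0.0, 7.6, 0.3, -2.11, 1.83, 0.11, 0.0, 0.0, 7.6, 0.3, -1.85, 2.09, 0.11, 0.0, 0.0, 7.6, 0.3, -1.56, 2.32, 0.11, 0.0, 0.0, 7.59, 0.3]
[-1.24, 2.5, 0.11, 0.0, 0.0, 7.6, 0.3, -0.9, 2.64, 0.11, 0.0, 0.0, 7.59, 0.3, -0.54, 2.74, 0.1, 0.0, 0.0, 7.6, 0.3, -0.18, 2.79, 0.11, 0.0, 0.0, 7.59, 0.3, 0.2, 2.78, 0.1, 0.0, 0.0, 7.6, 0.3]
```

>>> arm_command(
  plan=[-2.79, 0.14, 0.11, 0, 0, 7.6, 0.3, -2.75, 0.51, 0.11, 0, 0, 7.6, 0.3, -2.65, 0.87, 0.11, 0, 0, 7.6, 0.3, -2.52, 1.21, 0.11, 0, 0, 7.6, 0.3, -2.34, 1.53, 0.11, 0, 0, 7.6, 0.3, -2.11, 1.83, 0.11, 0, 0, 7.6, 0.3, -1.85, 2.09, 0.11, 0, 0, 7.6, 0.3, -1.56, 2.32, 0.11, 0, 0, 7.59, 0.3],
)

```text
time: 17.25
ee_pos: [507.6, -44.2, 101.0]
tcp_rot: [-3.141, 0.0, 0.689]
wrist_force: [-0.1, -0.5, 0.5]
opening: 60.1
gripper_force: 0.0
```

>>> arm_command(
  plan=[-1.24, 2.5, 0.11, 0, 0, 7.6, 0.3, -0.9, 2.64, 0.11, 0, 0, 7.59, 0.3, -0.54, 2.74, 0.1, 0, 0, 7.6, 0.3, -0.18, 2.79, 0.11, 0, 0, 7.59, 0.3, 0.2, 2.78, 0.1, 0, 0, 7.6, 0.3, 0, 0, 2.5, 0, 0, 0, 0.3, 0, 0, 2.5, 0, 0, 0, 0.3, 0, 0, 2, 0, 0, 0, 0.3],
)

```text
time: 18.05
ee_pos: [539.3, -178.8, 24.1]
tcp_rot: [-3.141, 0.002, 0.031]
wrist_force: [0.1, 0.0, -0.3]
opening: 59.8
gripper_force: 0.0
```

>>> arm_command(
  plan=[0, 0, 0, 0, 0, 0, 0.3, 0, 0, 0, 0, 0, 0, 0.3, 0, 0, 0, 0, 0, 0, 0.3, 0, 0, 0, 0, 0, 0, 0.3],
)

```text
time: 18.45
ee_pos: [540.9, -179.1, 27.5]
tcp_rot: [3.14, -0.002, 0.032]
wrist_force: [-0.2, 0.5, 0.4]
opening: 59.8
gripper_force: 0.0
```

Run:
```python
from pl import *
for k,a in((75,jw(75,-1,np.pi/2)),(-75,jw(-75,0,np.pi/2))):
  for n in("top","side"):
    im=eyes.grab_frame(n); cv2.imwrite(f"pics/{n}5.png",im[:,:,::-1])
    jf,_=fit({n:boardmask(im,n,J)},J,0,(226,226,12))
    m=darkmask(im,n,a,30,g=16); r,f=fit({n:m},a,30,SL,(5,5,.05))
    d=r-jf; c,s=np.cos(jf[2]),np.sin(jf[2]); print(k,n,jf.round(3),r.round(3),round(f,1),m.sum(),"jig rel",round(c*d[0]+s*d[1],1),round(-s*d[0]+c*d[1],1),round(d[2]-np.pi/2,3))
for n in("top","side"):
  eyes.grab_frame(n)
  for i,r in enumerate(eyes.regions_of(n,"base_left")): 
    print(n,r["confidence"],r["box"],np.round(est(r["pixels"],n,30),2),np.round(est(r["pixels"],n,22),2))
s=robot.read_state();print(s["ee_pos"],s["tcp_rot"])
plan([(541.7,-178.3,6,.032,10)],0.3)
```

```text
75 top [5.29206e+02 1.88861e+02 1.84000e-01] [602.637 201.446   1.757] 48.6 720.25 jig rel 74.5 -1.1 0.002
75 side [5.52285e+02 1.53282e+02 2.47000e-01] [603.354 201.403   1.743] 48.9 509.25 jig rel 61.3 34.2 -0.075
-75 top [5.29068e+02 1.88883e+02 1.84000e-01] [454.387 173.378   1.757] 72.6 786.0625 jig rel -76.3 -1.6 0.003
-75 side [5.53853e+02 1.53341e+02 2.38000e-01] [453.346 173.967   1.762] 76.5 561.25 jig rel -92.8 43.8 -0.047
top 0.78 [201.5, 179.7, 11.3, 39.8] [516.43 262.09  -2.96] [517.79 263.34  -2.96]
top 0.39 [191.8, 152.1, 85.1, 84.9] [519.72 186.28   1.44] [521.1  186.91   1.44]
side 0.83 [213.6, 221.4, 54.3, 22.9] [508.61 270.79  -2.99] [512.87 265.1   -2.99]
side 0.51 [199.6, 189.6, 97.7, 61.1] [501.85 228.83  -2.51] [506.05 222.73  -2.51]
[ 540.07912216 -178.8114977    26.07607445] [ 3.14148178e+00 -7.80560748e-05  3.18936897e-02]
[0.05, -0.02, 0.67, 0.0, 0.0, 0.0, 0.3, 0.06, -0.01, 0.67, 0.0, 0.0, 0.0, 0.3, 0.05, -0.02, 0.67, 0.0, 0.0, -0.01, 0.3]
```

>>> arm_command(
  plan=[0.08, -0.02, 1, 0, 0, 0, 0.3, 0.08, -0.03, 1, 0, 0, 0, 0.3, 0, 0, 0, 0, 0, 0, 0.5, 0, 0, 0, 0, 0, 0, 0.8, 0, 0, 0, 0, 0, 0, 0.9, 0, 0, 0, 0, 0, 0, 0.9, 0, 0, 0, 0, 0, 0, 0.9, 0, 0, 0, 0, 0, 0, 0.9],
)

```text
time: 19.65
ee_pos: [541.7, -178.3, 6.1]
tcp_rot: [3.141, -0.0, 0.032]
wrist_force: [-0.7, 0.1, -0.3]
opening: 28.8
gripper_force: 42.1
```

>>> arm_command(
  plan=[0, 0, 0, 0, 0, 0, 0.9, 0, 0, 0, 0, 0, 0, 0.9, 0, 0, -0.5, 0, 0, 0, 0.9, 0, 0, -2, 0, 0, 0, 0.9, 0, 0, -4, 0, 0, 0, 0.9, 0, 0, -4, 0, 0, 0, 0.9, 0, 0, -1, 0, 0, 0, 0.9],
)

```text
time: 20.35
ee_pos: [543.9, -179.1, 127.1]
tcp_rot: [3.138, -0.008, 0.032]
wrist_force: [0.6, 0.2, 0.3]
opening: 29.1
gripper_force: 42.2
```

Run:
```python
from pl import *
x,y,a=jw(0,75)
s=robot.read_state();print(s["ee_pos"],s["tcp_rot"],x,y,a)
plan([(x,y,125,a,45)],0.9)
```

```text
[ 543.87141282 -179.09739637  127.12483761] [ 3.13784862 -0.00843062  0.03197667] 515.7040099853969 262.42021879726735 0.185
[-0.14, -4.42, 0.02, 0.0, 0.0, -0.88, 0.9, -0.07, -4.42, 0.02, 0.0, 0.0, -0.88, 0.9, 0.0, -4.42, 0.02, 0.0, 0.0, -0.88, 0.9, 0.06, -4.43, 0.02, 0.0, 0.0, -0.88, 0.9, 0.13, -4.42, 0.02, 0.0, 0.0, -0.87, 0.9, 0.2, -4.42, 0.02, 0.0, 0.0, -0.88, 0.9, 0.27, -4.42, 0.02, 0.0, 0.0, -0.87, 0.9, 0.33, -4.41, 0.02, 0.0, 0.0, -0.88, 0.9]
[0.4, -4.41, 0.03, 0.0, 0.0, -0.87, 0.9, 0.47, -4.4, 0.02, 0.0, 0.0, -0.88, 0.9]
```

>>> arm_command(
  plan=[-0.14, -4.42, 0.02, 0, 0, -0.88, 0.9, -0.07, -4.42, 0.02, 0, 0, -0.88, 0.9, 0, -4.42, 0.02, 0, 0, -0.88, 0.9, 0.06, -4.43, 0.02, 0, 0, -0.88, 0.9, 0.13, -4.42, 0.02, 0, 0, -0.87, 0.9, 0.2, -4.42, 0.02, 0, 0, -0.88, 0.9, 0.27, -4.42, 0.02, 0, 0, -0.87, 0.9, 0.33, -4.41, 0.02, 0, 0, -0.88, 0.9],
)

```text
time: 21.15
ee_pos: [518.6, 176.7, 119.1]
tcp_rot: [3.141, 0.0, 0.155]
wrist_force: [0.1, -1.3, -0.8]
opening: 28.8
gripper_force: 42.2
```

>>> arm_command(
  plan=[0.4, -4.41, 0.03, 0, 0, -0.87, 0.9, 0.47, -4.4, 0.02, 0, 0, -0.88, 0.9, 0, 0, 2, 0, 0, 0, 0.9, 0, 0, 1.5, 0, 0, 0, 0.9, 0, 0, 1, 0, 0, 0, 0.9, 0, 0, 0, 0, 0, 0, 0.9, 0, 0, 0, 0, 0, 0, 0.9, 0, 0, 0, 0, 0, 0, 0.9],
)

```text
time: 21.95
ee_pos: [514.3, 262.9, 74.9]
tcp_rot: [-3.141, -0.002, 0.184]
wrist_force: [0.2, -0.0, -0.6]
opening: 28.9
gripper_force: 42.2
```

Run:
```python
from pl import *
x,y,a=jw(0,75)
out=[]
for i in range(6): eyes.grab_frame("side"); out.append(robot.read_state()["ee_pos"])
print(np.round(out,1),robot.read_state()["tcp_rot"],x,y,a)
plan([(x,y,60,a,10)],0.9)
```

```text
[[514.2 263.   74.9]
 [514.1 263.1  74.8]
 [514.  263.2  74.7]
 [513.9 263.2  74.5]
 [513.8 263.3  74.4]
 [513.7 263.3  74.2]] [-3.14157795e+00 -5.63026895e-04  1.84926290e-01] 515.7040099853969 262.42021879726735 0.185
[0.09, 0.06, 0.71, 0.0, 0.0, 0.0, 0.9, 0.09, 0.06, 0.71, 0.0, 0.0, 0.0, 0.9]
```

>>> arm_command(
  plan=[0.09, 0.05, 1, 0, 0, 0, 0.9, 0.09, 0.06, 0.8, 0, 0, 0, 0.9, 0, 0, 0.3, 0, 0, 0, 0.9, 0, 0, 0, 0, 0, 0, 0.9, 0, 0, 0, 0, 0, 0, 0.9, 0, 0, 0, 0, 0, 0, 0.9],
)

```text
time: 22.85
ee_pos: [515.7, 262.6, 53.2]
tcp_rot: [-3.142, -0.001, 0.185]
wrist_force: [1.1, -0.6, -0.8]
opening: 28.6
gripper_force: 42.2
```

>>> arm_command(
  plan=[0, 0, 0.1, 0, 0, 0, 0.9, 0, 0, 0, 0, 0, 0, 0.9, 0, 0, 0, 0, 0, 0, 0.9],
)

```text
time: 23.15
ee_pos: [515.6, 262.6, 51.9]
tcp_rot: [3.142, -0.0, 0.185]
wrist_force: [0.2, 0.5, -1.1]
opening: 29.1
gripper_force: 42.2
```

>>> arm_command(
  plan=[0, 0, 0.1, 0, 0, 0, 0.9, 0, 0, 0, 0, 0, 0, 0.9, 0, 0, 0, 0, 0, 0, 0.9],
)

```text
time: 23.45
ee_pos: [515.5, 262.5, 50.8]
tcp_rot: [3.141, 0.0, 0.185]
wrist_force: [-0.2, 0.0, -0.8]
opening: 29.1
gripper_force: 42.2
```

>>> arm_command(
  plan=[0, 0, 0.07, 0, 0, 0, 0.9, 0, 0, 0, 0, 0, 0, 0.9, 0, 0, 0, 0, 0, 0, 0.9],
)

```text
time: 23.75
ee_pos: [515.5, 262.5, 50.1]
tcp_rot: [3.141, 0.0, 0.185]
wrist_force: [0.3, 0.6, -0.6]
opening: 28.9
gripper_force: 42.2
```

>>> arm_command(
  plan=[0, 0, 0.05, 0, 0, 0, 0.9, 0, 0, 0, 0, 0, 0, 0.9, 0, 0, 0, 0, 0, 0, 0.9],
)

```text
time: 24.05
ee_pos: [515.5, 262.5, 49.7]
tcp_rot: [3.141, 0.0, 0.185]
wrist_force: [0.8, 0.3, -0.7]
opening: 29.2
gripper_force: 42.2
```

>>> arm_command(
  plan=[0, 0, 0.05, 0, 0, 0, 0.9, 0, 0, 0, 0, 0, 0, 0.9, 0, 0, 0, 0, 0, 0, 0.9],
)

```text
time: 24.35
ee_pos: [515.6, 262.6, 49.5]
tcp_rot: [3.142, -0.0, 0.185]
wrist_force: [-2.0, -1.6, 3.9]
opening: 28.9
gripper_force: 42.6
```

>>> arm_command(
  plan=[0, 0, 0.05, 0, 0, 0, 0.9, 0, 0, 0, 0, 0, 0, 0.9, 0, 0, 0, 0, 0, 0, 0.9],
)

```text
time: 24.65
ee_pos: [515.6, 262.6, 49.5]
tcp_rot: [3.142, -0.0, 0.185]
wrist_force: [-2.6, -1.3, 6.5]
opening: 28.8
gripper_force: 43.1
```

Contact, 49.5. Release, rise and go to the last pale slat.

>>> arm_command(
  plan=[0, 0, 0, 0, 0, 0, 0.6, 0, 0, 0, 0, 0, 0, 0.5, 0, 0, 0, 0, 0, 0, 0.4, 0, 0, 0, 0, 0, 0, 0.3, 0, 0, -1, 0, 0, 0, 0.3, 0, 0, -3, 0, 0, 0, 0.3, 0, 0, -3, 0, 0, 0, 0.3, 0, 0, -1, 0, 0, 0, 0.3],
)

```text
time: 25.45
ee_pos: [517.1, 263.2, 133.2]
tcp_rot: [-3.14, -0.006, 0.185]
wrist_force: [-0.2, 0.6, 0.6]
opening: 60.1
gripper_force: 0.0
```

Run:
```python
from pl import *
plan([(527.2,-258.8,100,.025)],0.3)
```

```text
[-0.72, 4.29, 0.28, 0.0, 0.0, 0.76, 0.3, -0.66, 4.3, 0.28, 0.0, 0.0, 0.76, 0.3, -0.6, 4.31, 0.28, 0.0, 0.0, 0.76, 0.3, -0.55, 4.32, 0.28, 0.0, 0.0, 0.77, 0.3, -0.49, 4.32, 0.28, 0.0, 0.0, 0.76, 0.3, -0.43, 4.33, 0.27, 0.0, 0.0, 0.77, 0.3, -0.37, 4.34, 0.28, 0.0, 0.0, 0.76, 0.3, -0.31, 4.34, 0.27, 0.0, 0.0, 0.77, 0.3]
[-0.26, 4.34, 0.28, 0.0, 0.0, 0.76, 0.3, -0.2, 4.35, 0.27, 0.0, 0.0, 0.77, 0.3, -0.14, 4.35, 0.28, 0.0, 0.0, 0.76, 0.3, -0.08, 4.34, 0.27, 0.0, 0.0, 0.77, 0.3]
```

>>> arm_command(
  plan=[-0.72, 4.29, 0.28, 0, 0, 0.76, 0.3, -0.66, 4.3, 0.28, 0, 0, 0.76, 0.3, -0.6, 4.31, 0.28, 0, 0, 0.76, 0.3, -0.55, 4.32, 0.28, 0, 0, 0.77, 0.3, -0.49, 4.32, 0.28, 0, 0, 0.76, 0.3, -0.43, 4.33, 0.27, 0, 0, 0.77, 0.3, -0.37, 4.34, 0.28, 0, 0, 0.76, 0.3, -0.31, 4.34, 0.27, 0, 0, 0.77, 0.3],
)

```text
time: 26.25
ee_pos: [521.9, -87.2, 106.3]
tcp_rot: [3.142, 0.0, 0.078]
wrist_force: [0.9, 0.2, 1.1]
opening: 59.6
gripper_force: 0.0
```

>>> arm_command(
  plan=[-0.26, 4.34, 0.28, 0, 0, 0.76, 0.3, -0.2, 4.35, 0.27, 0, 0, 0.77, 0.3, -0.14, 4.35, 0.28, 0, 0, 0.76, 0.3, -0.08, 4.34, 0.27, 0, 0, 0.77, 0.3, 0, 0, 2, 0, 0, 0, 0.3, 0, 0, 2.5, 0, 0, 0, 0.3, 0, 0, 2.5, 0, 0, 0, 0.3, 0, 0, 0, 0, 0, 0, 0.3],
)

```text
time: 27.05
ee_pos: [523.1, -258.2, 21.2]
tcp_rot: [-3.137, 0.007, 0.025]
wrist_force: [-0.5, 1.3, -0.2]
opening: 59.4
gripper_force: 0.0
```

>>> arm_command(
  plan=[0, 0, 0, 0, 0, 0, 0.3, 0, 0, 0, 0, 0, 0, 0.3, 0, 0, 0, 0, 0, 0, 0.3, 0, 0, 0, 0, 0, 0, 0.3],
)

```text
time: 27.45
ee_pos: [526.3, -259.7, 26.8]
tcp_rot: [3.14, -0.002, 0.025]
wrist_force: [-0.4, 0.2, -0.1]
opening: 59.8
gripper_force: 0.0
```

Run:
```python
from pl import *
a=jw(0,75)
for n in("top","side"):
    im=save(n,f"pics/{n}6.png")
    for r in eyes.regions_of(n,"pale_a"):
        p=est(r["pixels"],n,62)
        if p[1]>100:
            q,f=fit({n:r["pixels"].astype(float)},a,48,SL,(5,5,.05)); d=q-J; c,s=np.cos(J[2]),np.sin(J[2]); print(n,r["confidence"],r["pixels"].sum(),q.round(3),round(f,1),"jig rel",round(c*d[0]+s*d[1],1),round(-s*d[0]+c*d[1],1),d[2].round(3))
A=cv2.imread("pics/top6.png")[140:250,180:290];B=cv2.imread("pics/side6.png")[170:260,195:305]
cv2.imwrite("pics/c6.png",np.hstack([cv2.resize(q,(400,400),interpolation=cv2.INTER_CUBIC) for q in(A,B)]))
for i in range(4): eyes.grab_frame("side"); s=robot.read_state();print(s["ee_pos"],s["tcp_rot"])
plan([(527.2,-258.8,6,.025,10)],0.3)
```

```text
top 0.61 767 [5.15853e+02 2.60773e+02 1.76000e-01] 20.2 jig rel -0.2 73.4 -0.009
side 0.57 665 [5.15482e+02 2.61016e+02 1.80000e-01] 59.5 jig rel -0.5 73.7 -0.005
[ 525.70621979 -259.4538773    25.70650291] [ 3.14137440e+00 -2.22196584e-04  2.49860423e-02]
[ 525.68296978 -259.44823175   25.60337829] [ 3.14146681e+00 -1.27114889e-04  2.49011532e-02]
[ 525.65846134 -259.43926338   25.54003196] [ 3.14148646e+00 -4.26405942e-05  2.49522064e-02]
[ 525.64247249 -259.42543343   25.49557515] [3.14153091e+00 5.11433822e-06 2.49279453e-02]
[0.08, -0.03, 0.97, 0.0, 0.0, 0.0, 0.3, 0.08, -0.03, 0.98, 0.0, 0.0, 0.0, 0.3]
```

View pics/c6.png

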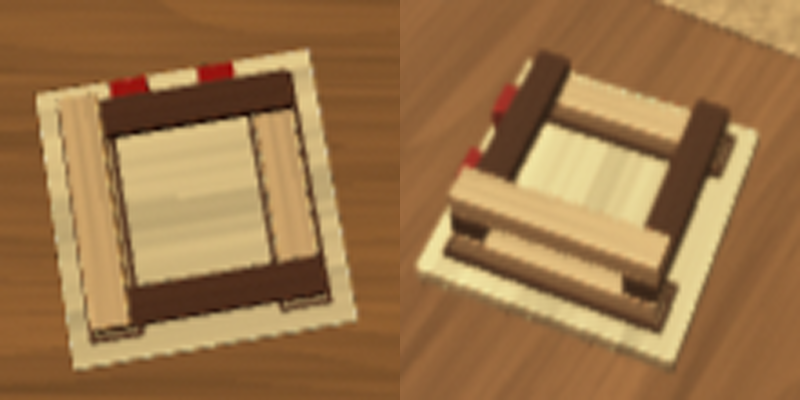

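The crop shows the first pale slat lying over base_left from (78,95) to (112,330), with both dark slats square. The camera fit puts it within about 1.5 mm. Now the last slat.

>>> arm_command(
  plan=[0.08, -0.03, 0.97, 0, 0, 0, 0.3, 0.08, -0.03, 0.97, 0, 0, 0, 0.3, 0, 0, 0, 0, 0, 0, 0.5, 0, 0, 0, 0, 0, 0, 0.8, 0, 0, 0, 0, 0, 0, 0.9, 0, 0, 0, 0, 0, 0, 0.9, 0, 0, 0, 0, 0, 0, 0.9, 0, 0, 0, 0, 0, 0, 0.9],
)

```text
time: 28.65
ee_pos: [527.3, -258.8, 6.2]
tcp_rot: [3.141, -0.0, 0.025]
wrist_force: [0.1, -0.5, -1.2]
opening: 28.9
gripper_force: 41.9
```

>>> arm_command(
  plan=[0, 0, 0, 0, 0, 0, 0.9, 0, 0, 0, 0, 0, 0, 0.9, 0, 0, -0.5, 0, 0, 0, 0.9, 0, 0, -2, 0, 0, 0, 0.9, 0, 0, -4, 0, 0, 0, 0.9, 0, 0, -4, 0, 0, 0, 0.9, 0, 0, -1, 0, 0, 0, 0.9],
)

```text
time: 29.35
ee_pos: [529.3, -260.0, 127.4]
tcp_rot: [3.137, -0.008, 0.025]
wrist_force: [1.3, 0.1, -0.1]
opening: 29.0
gripper_force: 42.0
```

Run:
```python
from pl import *
x,y,a=jw(0,-74)
s=robot.read_state();print(s["ee_pos"],s["tcp_rot"],x,y,a)
plan([(x,y,125,a,45)],0.9)
```

```text
[ 529.32276341 -259.95667479  127.40124958] [ 3.13667344 -0.00799144  0.02495325] 543.112043481075 115.96271745336286 0.185
[0.26, -4.17, 0.03, 0.0, 0.0, -1.02, 0.9, 0.33, -4.17, 0.03, 0.0, 0.0, -1.02, 0.9, 0.41, -4.16, 0.03, 0.0, 0.0, -1.02, 0.9, 0.48, -4.15, 0.03, 0.0, 0.0, -1.02, 0.9, 0.55, -4.14, 0.02, 0.0, 0.0, -1.02, 0.9, 0.63, -4.13, 0.03, 0.0, 0.0, -1.02, 0.9, 0.7, -4.12, 0.02, 0.0, 0.0, -1.02, 0.9, 0.77, -4.11, 0.03, 0.0, 0.0, -1.02, 0.9]
[0.85, -4.1, 0.02, 0.0, 0.0, -1.01, 0.9]
```

>>> arm_command(
  plan=[0.26, -4.17, 0.03, 0, 0, -1.02, 0.9, 0.33, -4.17, 0.03, 0, 0, -1.02, 0.9, 0.41, -4.16, 0.03, 0, 0, -1.02, 0.9, 0.48, -4.15, 0.03, 0, 0, -1.02, 0.9, 0.55, -4.14, 0.02, 0, 0, -1.02, 0.9, 0.63, -4.13, 0.03, 0, 0, -1.02, 0.9, 0.7, -4.12, 0.02, 0, 0, -1.02, 0.9, 0.77, -4.11, 0.03, 0, 0, -1.02, 0.9],
)

```text
time: 30.15
ee_pos: [539.1, 77.0, 118.6]
tcp_rot: [3.142, 0.0, 0.168]
wrist_force: [0.4, -0.3, -0.2]
opening: 28.9
gripper_force: 42.0
```

>>> arm_command(
  plan=[0.85, -4.1, 0.02, 0, 0, -1.01, 0.9, 0, 0, 2, 0, 0, 0, 0.9, 0, 0, 1.5, 0, 0, 0, 0.9, 0, 0, 1, 0, 0, 0, 0.9, 0, 0, 0, 0, 0, 0, 0.9, 0, 0, 0, 0, 0, 0, 0.9, 0, 0, 0, 0, 0, 0, 0.9, 0, 0, 0, 0, 0, 0, 0.9],
)

```text
time: 30.95
ee_pos: [541.6, 116.9, 74.6]
tcp_rot: [3.141, -0.002, 0.184]
wrist_force: [0.0, 0.0, -1.5]
opening: 28.9
gripper_force: 42.0
```

Run:
```python
from pl import *
x,y,a=jw(0,-74)
out=[]
for i in range(6): eyes.grab_frame("side"); out.append(robot.read_state()["ee_pos"])
print(np.round(out,1),robot.read_state()["tcp_rot"],x,y,a)
plan([(x,y,51.5,a,10)],0.9)
```

```text
[[541.5 116.9  74.4]
 [541.4 117.   74.3]
 [541.3 117.1  74.1]
 [541.2 117.1  74. ]
 [541.2 117.1  73.9]
 [541.1 117.2  73.8]] [ 3.14151094e+00 -2.22167255e-04  1.84964670e-01] 543.112043481075 115.96271745336286 0.185
[0.06, 0.05, 0.74, 0.0, 0.0, 0.0, 0.9, 0.06, 0.05, 0.75, 0.0, 0.0, 0.0, 0.9, 0.06, 0.06, 0.74, 0.0, 0.0, 0.0, 0.9]
```

>>> arm_command(
  plan=[0.09, 0.08, 1, 0, 0, 0, 0.9, 0.1, 0.08, 0.8, 0, 0, 0, 0.9, 0, 0, 0.3, 0, 0, 0, 0.9, 0, 0, 0.1, 0, 0, 0, 0.9, 0, 0, 0, 0, 0, 0, 0.9, 0, 0, 0, 0, 0, 0, 0.9, 0, 0, 0, 0, 0, 0, 0.9],
)

```text
time: 31.95
ee_pos: [543.4, 116.0, 52.0]
tcp_rot: [3.141, -0.001, 0.185]
wrist_force: [-0.3, -0.3, -0.2]
opening: 28.9
gripper_force: 42.0
```

>>> arm_command(
  plan=[0, 0, 0.1, 0, 0, 0, 0.9, 0, 0, 0, 0, 0, 0, 0.9, 0, 0, 0, 0, 0, 0, 0.9],
)

```text
time: 32.25
ee_pos: [543.2, 115.9, 50.7]
tcp_rot: [3.142, -0.0, 0.185]
wrist_force: [0.5, 0.5, -0.4]
opening: 28.8
gripper_force: 42.0
```

>>> arm_command(
  plan=[0, 0, 0.08, 0, 0, 0, 0.9, 0, 0, 0, 0, 0, 0, 0.9, 0, 0, 0, 0, 0, 0, 0.9],
)

```text
time: 32.55
ee_pos: [543.2, 115.9, 49.8]
tcp_rot: [3.141, 0.0, 0.185]
wrist_force: [-0.1, -0.3, 0.1]
opening: 29.0
gripper_force: 42.1
```

>>> arm_command(
  plan=[0, 0, 0.05, 0, 0, 0, 0.9, 0, 0, 0, 0, 0, 0, 0.9, 0, 0, 0, 0, 0, 0, 0.9],
)

```text
time: 32.85
ee_pos: [543.3, 115.9, 49.6]
tcp_rot: [3.142, -0.0, 0.185]
wrist_force: [-1.3, -0.6, 2.9]
opening: 29.2
gripper_force: 42.3
```

>>> arm_command(
  plan=[0, 0, 0.05, 0, 0, 0, 0.9, 0, 0, 0, 0, 0, 0, 0.9, 0, 0, 0, 0, 0, 0, 0.9],
)

```text
time: 33.15
ee_pos: [543.3, 116.0, 49.6]
tcp_rot: [3.141, -0.0, 0.185]
wrist_force: [-3.7, -1.5, 6.1]
opening: 29.1
gripper_force: 42.9
```

Contact. Release, rise, and retreat to clear the view.

>>> arm_command(
  plan=[0, 0, 0, 0, 0, 0, 0.6, 0, 0, 0, 0, 0, 0, 0.5, 0, 0, 0, 0, 0, 0, 0.4, 0, 0, 0, 0, 0, 0, 0.3, 0, 0, -1, 0, 0, 0, 0.3, 0, 0, -3, 0, 0, 0, 0.3, 0, 0, -4, 0, 0, 0, 0.3, 0, 0, -3, 0, 0, 0, 0.3],
)

```text
time: 33.95
ee_pos: [543.6, 116.0, 162.1]
tcp_rot: [3.141, -0.003, 0.185]
wrist_force: [0.8, 0.5, 0.5]
opening: 59.5
gripper_force: 0.0
```

>>> arm_command(
  plan=[-0.5, 4, 0, 0, 0, 0, 0.3, -0.5, 4.3, 0, 0, 0, 0, 0.3, -0.5, 4.3, 0, 0, 0, 0, 0.3, -0.5, 4.3, 0, 0, 0, 0, 0.3, -0.5, 4.3, 0, 0, 0, 0, 0.3, -0.5, 4.3, 0, 0, 0, 0, 0.3, -0.5, 4, 0, 0, 0, 0, 0.3, 0, 2, 0, 0, 0, 0, 0.3],
)

```text
time: 34.75
ee_pos: [566.4, -203.5, 159.7]
tcp_rot: [3.14, -0.0, 0.182]
wrist_force: [0.2, 1.0, -1.1]
opening: 60.2
gripper_force: 0.0
```

Run:
```python
from pl import *
for n in("top","side"):
    im=save(n,f"pics/{n}7.png")
    for k in("pale_a","dark_kicked"):
      for r in eyes.regions_of(n,k):
        m=r["pixels"]; col=im[m].mean(0)
        p=est(m,n,62 if k=="pale_a" else 48)
        if p[1]<90 or p[1]>320 or abs(p[0]-529)>110 or m.sum()>1000: continue
        if k=="pale_a": a=jw(0,75*np.sign(p[1]-189)); z=48
        else: continue
        q,f=fit({n:m.astype(float)},a,z,SL,(5,5,.05)); d=q-J; c,s=np.cos(J[2]),np.sin(J[2]); print(n,k,round(r["confidence"],2),m.sum(),q.round(3),round(f,1),"jig rel",round(c*d[0]+s*d[1],1),round(-s*d[0]+c*d[1],1),d[2].round(3))
A=cv2.imread("pics/top7.png")[140:250,180:290];B=cv2.imread("pics/side7.png")[170:260,195:305]
cv2.imwrite("pics/c7.png",np.hstack([cv2.resize(q,(400,400),interpolation=cv2.INTER_CUBIC) for q in(A,B)]))
s=robot.read_state();print(s["ee_pos"],s["wrist_force"])
```

```text
top pale_a 0.91 719 [5.17100e+02 2.61392e+02 1.87000e-01] 35.3 jig rel 1.2 73.7 0.002
top pale_a 0.74 678 [5.44413e+02 1.14956e+02 1.77000e-01] 57.7 jig rel 1.1 -75.2 -0.008
side pale_a 0.89 581 [5.41763e+02 1.14316e+02 1.85000e-01] 19.6 jig rel -1.6 -75.4 0.0
side pale_a 0.6 712 [5.14673e+02 2.61059e+02 1.90000e-01] 31.4 jig rel -1.3 73.9 0.005
[ 566.8518312  -199.03863678  159.27098819] [0.56745818 0.18596802 0.75245386]
```

View pics/c7.png

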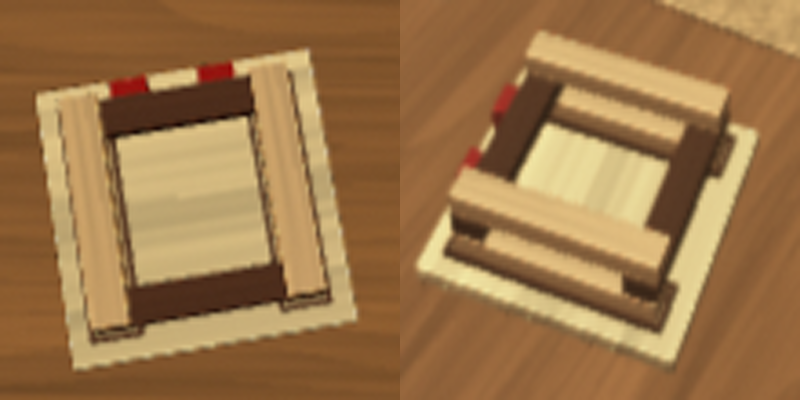

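The crop shows the finished tower: pale slats at (95,210) and (290,185) in the top view over the base slats, square on both dark slats, all within about 1.5 mm. Handing in.

```bash
python3 -c "
from workcell import robot
print(robot.close_job())"
```

```text
the job is handed in; nothing more can be done
None
```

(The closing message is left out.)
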